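# Grade dried persimmons from the sorting tray

## Robot

A 7-joint arm with a two-finger parallel gripper is mounted at the origin on the work surface. World frame = base frame: x ahead of the robot, y to its left, z up, the work surface at z = 0. Lengths are in m, angles in rad, forces in N, time in s.
With the tool pointing down it reaches from about 0.425 to 1.025 m from the base axis. Payload 3.6 kg.
Tool frame: the origin (TCP) lies midway between the tips of the shut fingers; the grasp point (between the pads) lies 19 mm behind it; z points along the fingers, y is the line along which they close (so a half turn about z gives the same grasp; the last joint's range is limited). The gripper opens to 85 mm and grips with 20 to 120 N. Pads are 22 mm wide; open, the fingers measure 114 mm over their backs; the gripper's body (76 mm by 85 mm) begins 54 mm behind the grasp point. The pads swing forward as they close: fully open they stand 13 mm farther back than shut.
Start: joints at [1.21, 0.591, 0.048, 1.609, -0.033, 0.943, -0.034], TCP at [0.191, -0.699, 0.231] pointing down, gripper open.
Joint ranges: [-2.69, 2.69], [-0.47, 2.24], [-1.27, 1.36], [0.19, 2.51], [-1.53, 4.68], [0.08, 2.07], [-3.09, 3.09]. Speed limits (rad/s): [2.57, 2.57, 3.14, 3.14, 3.14, 3.14, 3.14].

## Interface

Orientations are given as a rotation vector (axis times angle).
In Python, from workcell import arm, move_gripper, vision, job gives the robot as it stands. The module is installed in compiled form; this text tells all that it offers. Calls block until the motion is done:
- arm.movep(position, orientation): joint-space move of the TCP to a pose.
- arm.move_linear(position, orientation=None, velocity=0.15): straight line of the TCP; orientation=None keeps the orientation; velocity is the mean speed in m/s.
- arm.move_joints(angles): joint-space move.
- move_gripper(opening, effort=None): finger opening in m; effort is the grip in N (None keeps the last); returns when the fingers have stopped.
- arm.dwell(seconds).
- arm.ik(position, orientation): joint angles nearest the present ones, or None.
- arm.get_obs(): the state.
- vision.snapshot(name): name is "scene" or "top" or "wrist"; returns a dict with "img" (384x512x3 uint8, red, green, blue), "intrinsics" (3x3 intrinsics, pixels), "view" (4x4, takes a point from world to camera coordinates); the wrist camera has in their place "tool_from_camera" (4x4, takes a point from camera to tool coordinates, whose origin is the TCP and whose axes are the flange's). Camera axes: x right, y down, z forward; pixel columns grow to the right and rows downward; lengths in m; the calibration is good to about 2 mm. A picture is of the moment at which its call begins: read the wrist's pose just before it. There is no depth.
A pose or a line that the arm cannot do raises arm.PlanningError and nothing moves.
- job.close_job(): hands the job in; it is judged then, once.
The state is a dict: "clock": time; "joint_pos": joint angles; "joint_vel": joint speeds; "joint_efforts": joint torques, N m; "tool_pos": TCP position; "tool_rot": TCP orientation; "contact_force": force on the tool from outside, world axes, zero at the start; "torque": the same for the moment, N m; "width": finger opening in m; "grip_force": force on a finger pad.
Only numpy, scipy, OpenCV 4.12 (cv2) and the standard library are available. Lean on these libraries where they do the work, as an engineer would, in place of code of your own. Each camera call takes 0.05 s, during which the arm holds its last target. There are 200 camera calls.

## Task

Sort the five dried persimmons on the white sorting tray: pack the two pale frosted ones without a stem into the two empty cells of the black gift tray, one in each; put the two dark ones without bloom into the blue basket, and the frosted one that still has its T-shaped stem into the orange basket for trimming. Set each one down gently, calyx up and flat on the floor of its cell or basket, without dropping it, and leave the two already in the gift tray undisturbed.

Things in the scene. Friction and masses are not known exactly. Their poses are not given: they have to be found in the camera images.
- frosted_1: Pale grey-white frosted dried persimmon without a stem, 44 mm across, 38 mm tall, upright sides 9 to 27 mm above its flat underside, brown calyx on top, about 50 g, firm. Origin: centre of underside; z up through the calyx. Starts standing on the white sorting tray, underside 4 mm over the table (tray rim 14 mm high), about 25 mm or more clear of its neighbours.
- frosted_2: Pale grey-white frosted dried persimmon without a stem, 44 mm across, 38 mm tall, upright sides 9 to 27 mm above its flat underside, brown calyx on top, about 50 g, firm. Origin: centre of underside; z up through the calyx. Starts standing on the white sorting tray, underside 4 mm over the table (tray rim 14 mm high), about 25 mm or more clear of its neighbours.
- dark_1: Dark brown dried persimmon without bloom, no stem, 44 mm across, 38 mm tall, upright sides 9 to 27 mm above its flat underside, brown calyx on top, about 50 g, firm. Origin: centre of underside; z up through the calyx. Starts standing on the white sorting tray, underside 4 mm over the table (tray rim 14 mm high), about 25 mm or more clear of its neighbours.
- dark_2: Dark brown dried persimmon without bloom, no stem, 44 mm across, 38 mm tall, upright sides 9 to 27 mm above its flat underside, brown calyx on top, about 50 g, firm. Origin: centre of underside; z up through the calyx. Starts standing on the white sorting tray, underside 4 mm over the table (tray rim 14 mm high), about 25 mm or more clear of its neighbours.
- stemmed: Pale frosted dried persimmon with a T-shaped twig on top: straw-pale bar 40 mm long along its x, 8 mm thick, top 51 mm above the underside. Fruit 44 mm across, 38 mm tall, upright sides 9 to 27 mm above its flat underside, brown calyx on top, about 50 g, firm. Origin: centre of underside; z up through the calyx. Starts on the white sorting tray, underside 4 mm over the table (tray rim 14 mm high).
- gift_tray: Black tray with gilt liners, fixed, 156 mm square: four open cells 72 mm square, centred at x, y = +-38 mm. Cell floors 4 mm, rim and dividers 13 mm above the table (fingertips 10 mm over a cell floor pass above them). Cells (+x, -y) and (-x, +y) are filled, (+x, +y) and (-x, -y) empty. Origin: centre of its underside, at table height.
- blue_basket: Blue lattice basket, open on top, fixed: outside 160 mm (x) by 240 mm (y), 50 mm high, walls 5 mm, flat floor 4 mm above the table. Origin: centre of its underside, at table height; x along its short side, y along its long side. One dark persimmon already stands in it, at y = +70 mm; the rest of the floor is free.
- orange_basket: Orange lattice basket, open on top, fixed: outside 160 mm (x) by 240 mm (y), 50 mm high, walls 5 mm, flat floor 4 mm above the table. Origin: centre of its underside, at table height; x along its short side, y along its long side. One stemmed persimmon already stands in it, at y = -70 mm; the rest of the floor is free.
- packed_1: Pale frosted persimmon already packed, standing loose in the gift tray's (+x, -y) cell; shape as the others, origin at the centre of its underside. To be left as it is.
- packed_2: Pale frosted persimmon already packed, standing loose in the gift tray's (-x, +y) cell; shape as the others, origin at the centre of its underside. To be left as it is.

How it is judged:
By the outcome, as a careful person would: the job done as asked, in the order asked, and still so for the second after the job is handed in, with the robot touching nothing.
It also fails if it takes over 112 s, if anything falls off the work surface, if the arm or the gripper's body presses on something with over 40 N, if the wrist force passes 120 N, or if a joint passes its speed limit or range.

## Working session

There is one attempt and no reset: what is moved stays moved. The work goes in short steps, each a Python script; the robot and the scene stay as the last script left them, time stands still between calls to the robot, and variables do not carry over. Pictures are saved under pics/ and viewed, at most 14 in all, crops included, and the job is handed in when it is done.

```bash
mkdir -p pics
python3 - <<'E'
from workcell import arm, vision
import cv2, numpy as np
for n in ("top","scene"):
    s=vision.snapshot(n); cv2.imwrite(f"pics/{n}0.png",cv2.resize(s["img"][:,:,::-1],(800,600),interpolation=cv2.INTER_CUBIC))
    print(n,np.round(s["intrinsics"],1).tolist(),np.round(s["view"],3).tolist())
o=arm.get_obs(); print(o["clock"],o["tool_pos"],o["tool_rot"],o["width"])
E
```

```text
top [[412.5, 0.0, 258.8], [0.0, 412.5, 190.6], [0.0, 0.0, 1.0]] [[0.016, -1.0, 0.01, 0.003], [-0.984, -0.017, -0.179, 0.578], [0.179, -0.007, -0.984, 0.971], [0.0, 0.0, 0.0, 1.0]]
scene [[464.4, 0.0, 247.4], [0.0, 464.4, 192.3], [0.0, 0.0, 1.0]] [[0.485, 0.874, -0.003, -0.3], [0.747, -0.416, -0.518, -0.434], [-0.454, 0.249, -0.855, 1.444], [0.0, 0.0, 0.0, 1.0]]
0.1 [ 0.19095453 -0.69860045  0.23024444] [-3.11163422e+00 -4.17743806e-01  6.50920472e-04] 0.08559265163581004
```

View pics/top0.png

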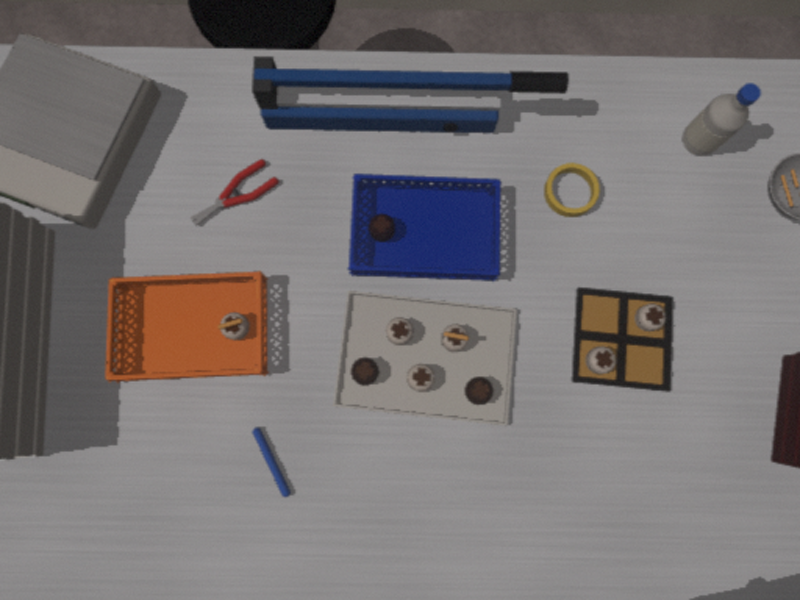

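View pics/scene0.png

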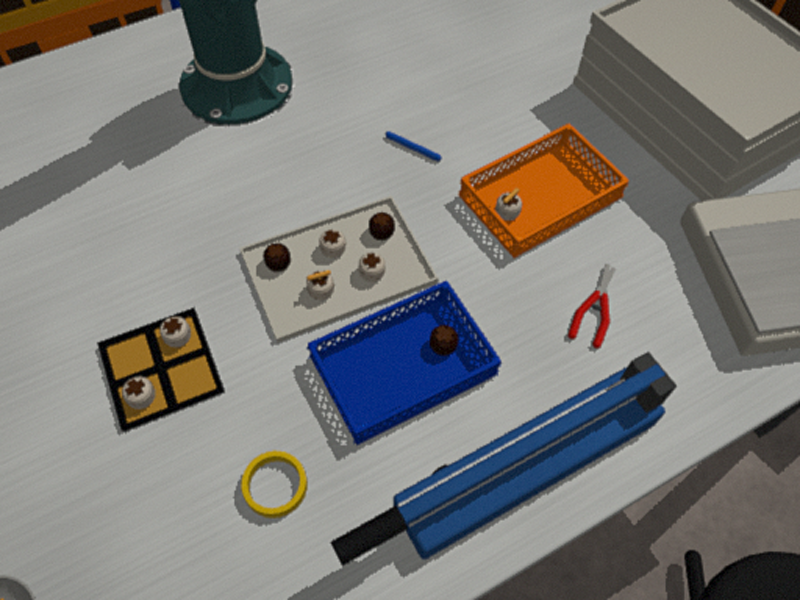

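The top view shows the frosted fruits at (400,330) and (421,377), the stemmed one at (456,338) and the dark ones at (365,371) and (480,390). The empty gift cells are at upper left and lower right. The scene view shows the same layout.

```bash
cat > h.py <<'E'
import numpy as np, cv2
from workcell import arm, move_gripper, vision, job
S=800/512
def unproj(s,uv,z):
    K,V=s["intrinsics"],s["view"]; R,t=V[:3,:3],V[:3,3]
    c=-R.T@t; d=R.T@np.linalg.inv(K)@np.array([*uv,1.]); return c+d*(z-c[2])/d[2]
def proj(K,V,p):
    q=K@(V@np.array([*p,1.]))[:3]; return q[:2]/q[2]
E
python3 - <<'E'
from h import *
t=vision.snapshot("top"); s=vision.snapshot("scene")
im=cv2.resize(s["img"][:,:,::-1],(800,600),interpolation=cv2.INTER_CUBIC)
P=dict(fA=(400,329,.042),fB=(421,377,.042),st=(457,336,.053),d1=(365,370,.042),d2=(480,389,.042),packHi=(655,316,.042),packLo=(603,359,.042),bl0=(381,227,.042),or0=(232,324,.053))
C=dict(blue=([(355,175),(500,179),(499,278),(350,275)],.05),orange=([(108,280),(264,273),(267,376),(108,380)],.05),gift=([(579,289),(672,296),(670,389),(573,382)],.013))
def u(a,b,z): return unproj(t,((a+.5)/S-.5,(b+.5)/S-.5),z)
def mark(p): cv2.circle(im,tuple(int(v) for v in (proj(s["intrinsics"],s["view"],p)+.5)*S),2,(0,255,0),-1)
for k,v in P.items(): p=u(*v); print(k,p.round(4)); mark(p)
for k,(c,z) in C.items():
    q=np.array([u(*a,z) for a in c]); [mark(p) for p in q]
    e=(q[0]-q[1]+q[3]-q[2])/2; print(k,q.mean(0).round(4),"long",np.linalg.norm(e).round(3),"yaw(y axis)",np.degrees(np.arctan2(-e[0],e[1])).round(1), "x len",np.linalg.norm((q[0]-q[3]+q[1]-q[2])/2).round(3)); mark(q.mean(0))
cv2.imwrite("pics/rep.png",im[100:460,80:640].repeat(1,0))
E
```

```text
fA [0.5296 0.019  0.042 ]
fB [ 0.4543 -0.0152  0.042 ]
st [ 0.5186 -0.0707  0.053 ]
d1 [0.4638 0.0729 0.042 ]
d2 [ 0.4371 -0.1078  0.042 ]
packHi [ 0.5575 -0.389   0.042 ]
packLo [ 0.4873 -0.3027  0.042 ]
bl0 [0.6972 0.0529 0.042 ]
or0 [0.5316 0.2829 0.053 ]
blue [ 0.6978 -0.0205  0.05  ] long 0.239 yaw(y axis) -0.4 x len 0.168
orange [0.5268 0.3541 0.05  ] long 0.246 yaw(y axis) 3.0 x len 0.161
gift [ 0.5242 -0.3469  0.013 ] long 0.156 yaw(y axis) -3.3 x len 0.154
```

View pics/rep.png

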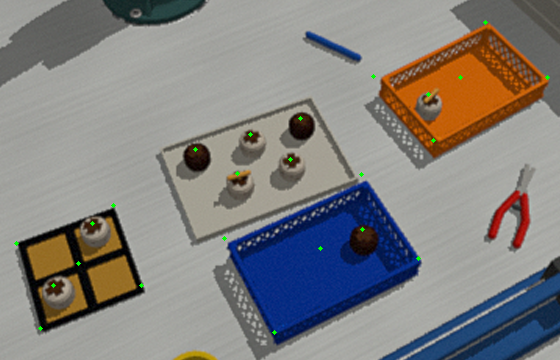

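```bash
cat >> h.py <<'E'
from scipy.spatial.transform import Rotation as Ro
def orient(p,deg):
    best=None
    for a in (deg,deg+180):
        y=np.array([np.cos(np.radians(a)),np.sin(np.radians(a)),0]); z=np.array([0,0,-1.])
        r=Ro.from_matrix(np.c_[np.cross(y,z),y,z]).as_rotvec(); q=arm.ik(p,r)
        if q is not None and (best is None or abs(q[6])<best[0]): best=(abs(q[6]),r)
    return best[1]
def hover(xy,deg,z=.15):
    p=[*xy,z]; r=orient(p,deg); arm.movep(p,r)
ZG=.0145
def pick(xy,deg):
    move_gripper(.066); hover(xy,deg); arm.move_linear([*xy,ZG],velocity=.12)
    move_gripper(.03,25); o=arm.get_obs(); print("grip",o["width"].round(4),o["grip_force"],"z",o["tool_pos"].round(4))
    arm.move_linear([*xy,.15],velocity=.15); o=arm.get_obs(); print(" up",o["width"].round(4),o["grip_force"],o["contact_force"].round(1),o["clock"])
def place(xy,deg,w=.060):
    hover(xy,deg); f0=arm.get_obs()["contact_force"]
    arm.move_linear([*xy,.03],velocity=.15); z=.03
    for z in (.0185,.0165,ZG+.0005,ZG):
        arm.move_linear([*xy,z],velocity=.03)
        f=arm.get_obs()["contact_force"]-f0
        if f[2]>2.5: break
    o=arm.get_obs(); print("down",o["tool_pos"].round(4),"df",f.round(1))
    move_gripper(w); arm.move_linear([*xy,.10],velocity=.12); print(" clock",arm.get_obs()["clock"])
def wrist(name,pts):
    o=arm.get_obs(); s=vision.snapshot("wrist")
    T=np.eye(4); T[:3,:3]=Ro.from_rotvec(o["tool_rot"]).as_matrix(); T[:3,3]=o["tool_pos"]
    V=np.linalg.inv(T@s["tool_from_camera"]); im=cv2.resize(s["img"][:,:,::-1],(800,600),interpolation=cv2.INTER_CUBIC)
    for p in pts: cv2.circle(im,tuple(int(v) for v in (proj(s["intrinsics"],V,p)+.5)*S),3,(0,255,0),-1)
    cv2.imwrite(f"pics/{name}.png",im); return V,s["intrinsics"]
E
python3 - <<'E'
from h import *
hover((.47,-.02),0,.25)
V,K=wrist("w1",[(.5296,.019,.042),(.4543,-.0152,.042),(.5186,-.0707,.053),(.4638,.0729,.042),(.4371,-.1078,.042)])
o=arm.get_obs();print(o["clock"],o["joint_pos"].round(2)); np.savez("w1",V=V,K=K)
E
```

```text
2.85 [ 0.36  0.28 -0.5   2.13  0.19  0.77 -0.26]
```

View pics/w1.png

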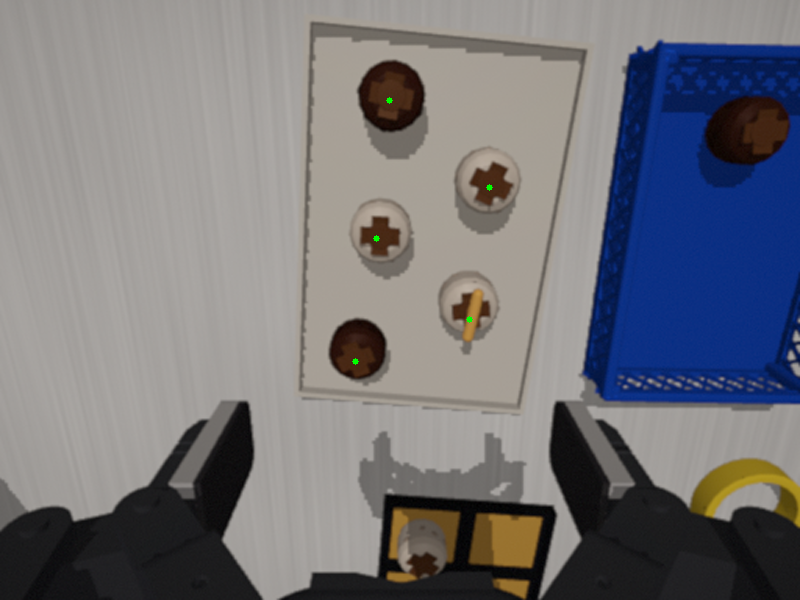

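Reprojected marks land within about 4 mm of the calyxes. The stem bar is at (473,315), about 15° off the y axis. I'll apply small corrections and pack the first frosted one.

Run:
```python
from h import *
pick((.5302,.0205),90)
place((.5643,-.3112),42)
wrist("w2",[])
```

```text
Traceback (most recent call last):
  File "h.py", line 22, in pick
    move_gripper(.03,25); o=arm.get_obs(); print("grip",o["width"].round(4),o["grip_force"],"z",o["tool_pos"].round(4))
                                                        ^^^^^^^^^^^^^^^^
AttributeError: 'float' object has no attribute 'round'
```

The script failed on a print bug with the fruit already gripped, so I'll continue from there.

```bash
sed -i 's/o\["width"\].round(4)/round(o["width"],4)/g' h.py
python3 - <<'E'
from h import *
o=arm.get_obs(); print(o["width"],o["grip_force"],o["tool_pos"],o["clock"])
arm.move_linear([.5302,.0205,.15],velocity=.15); o=arm.get_obs(); print(o["width"],o["grip_force"],o["contact_force"])
place((.5643,-.3112),42)
wrist("w2",[])
E
```

```text
0.043080176557166755 25.121915673371404 [0.53067024 0.02044659 0.01535401] 5.825
0.042788579373883806 25.464399657212198 [ 0.37369281  0.24960019 -1.78971306]
down [ 0.5646 -0.3113  0.0154] df [-0.1  0.4  3.7]
 clock 11.2833
```

View pics/w2.png

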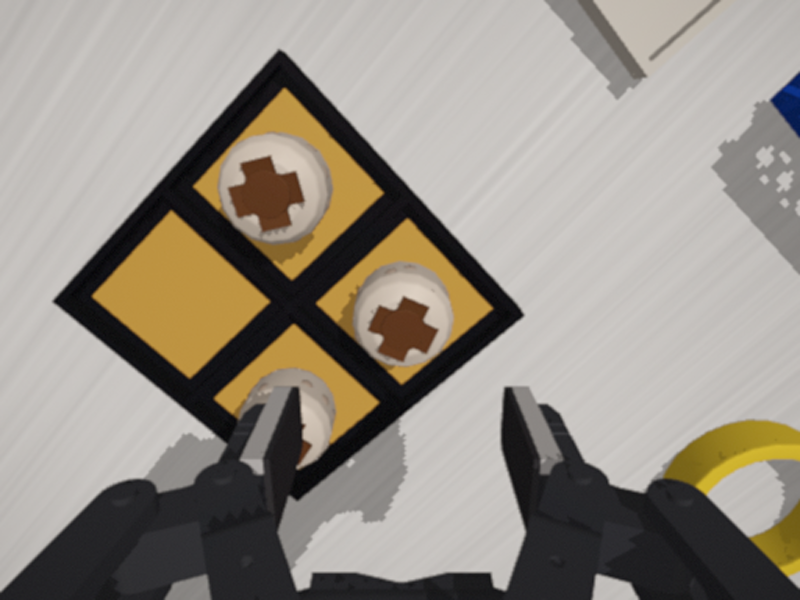

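The first one stands flat in its cell, calyx at (404,328). Next are the second frosted one and the two dark ones.

Run:
```python
from h import *
pick((.456,-.0145),0)
place((.4841,-.3826),42)
wrist("w3",[])
pick((.4647,.0758),0)
place((.698,-.022),0)
pick((.437,-.106),0)
place((.698,-.090),0)
hover((.66,-.05),0,.3); wrist("w4",[]); print(arm.get_obs()["clock"])
```

```text
grip 0.0432 24.792604283429682 z [ 0.4564 -0.0146  0.0153]
 up 0.0429 25.469327056780457 [ 0.9 -0.9 -0.8] 15.4417
down [ 0.4844 -0.3828  0.0154] df [-1.  -1.1  4.2]
 clock 19.975
grip 0.0429 24.9316618591547 z [0.4651 0.0758 0.0153]
 up 0.0427 25.476935973856598 [ 1.2  0.3 -0.3] 24.6167
down [ 0.6983 -0.022   0.0154] df [-1.7 -0.7  5.2]
 clock 29.0083
grip 0.0432 24.731674413196743 z [ 0.4373 -0.1062  0.0153]
 up 0.0424 25.467065018601716 [-0.1  0.2 -0.9] 32.9833
down [ 0.6984 -0.09    0.0155] df [-1.2  0.   3. ]
 clock 37.1583
38.05
```

View pics/w4.png

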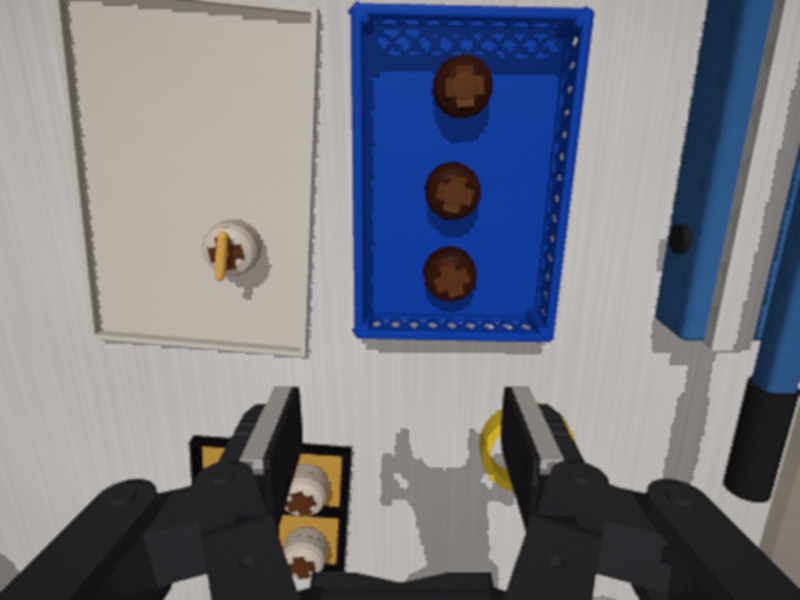

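View pics/w3.png

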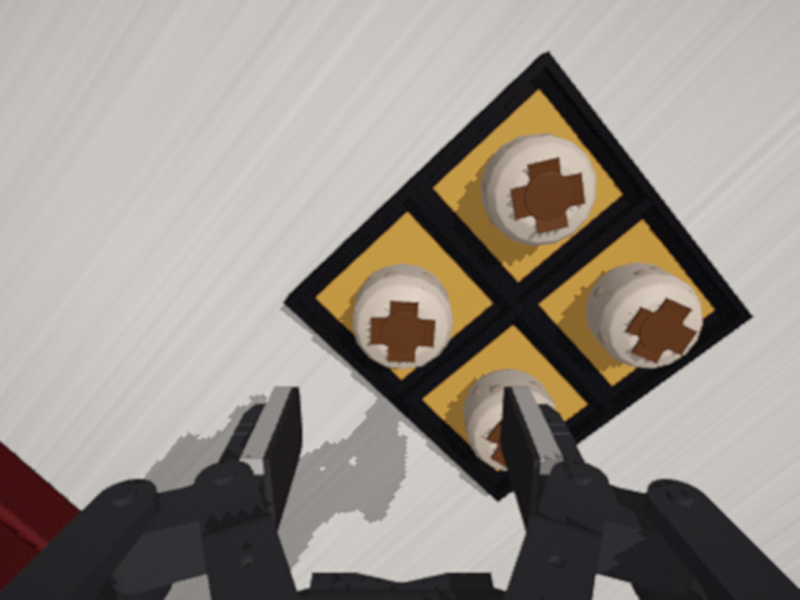

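Both gift cells are filled upright and the blue basket holds three standing dark fruits at (463,86), (453,190) and (450,274). The stemmed one is last, at (231,247).

Run:
```python
from h import *
pick((.520,-.069),-5)
place((.526,.3835),3)
wrist("w5",[])
arm.move_linear([.526,.3835,.2])
arm.movep([.45,.05,.35],orient([.45,.05,.35],0)); hover((.191,-.699),-74,.23)
for n in ("top","scene"):
    cv2.imwrite(f"pics/{n}9.png",cv2.resize(vision.snapshot(n)["img"][:,:,::-1],(800,600),interpolation=cv2.INTER_CUBIC))
print(arm.get_obs()["clock"])
```

```text
grip 0.0423 25.09301383048296 z [ 0.5204 -0.0691  0.0154]
 up 0.0425 25.485526397824287 [-0.   0.6 -1.2] 41.7833
down [0.5263 0.3837 0.0155] df [-1.1 -0.2  4.8]
 clock 46.5917
51.775
```

View pics/w5.png

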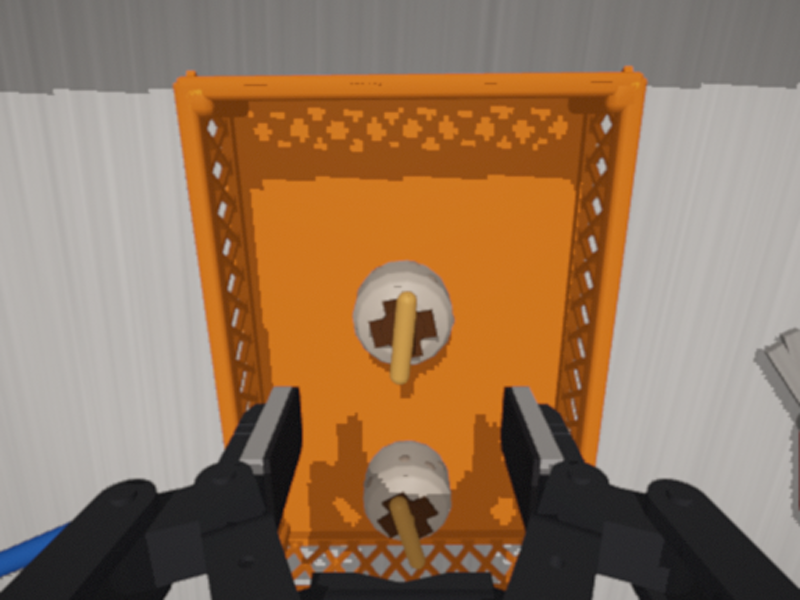

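View pics/scene9.png

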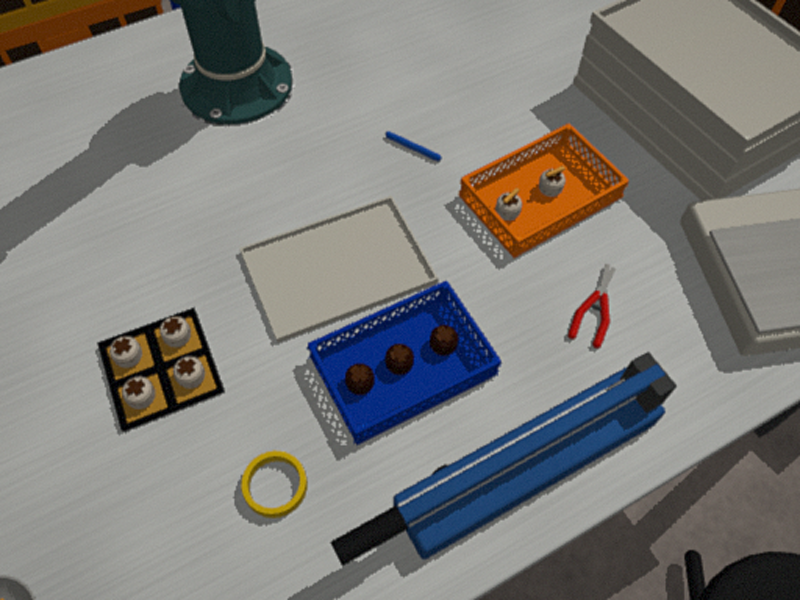

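The scene shows the gift tray full, with the packed ones still at (175,330) and (138,392). The dark ones are in the blue basket, the stemmed one is at (552,180) in the orange basket, all are upright, and the arm is clear.

```bash
python3 -c "
from workcell import job; print(job.close_job())"
```

```text
the job is handed in; nothing more can be done
None
```

All five persimmons are sorted as asked, calyx up and flat on the floor, with the two already packed left undisturbed; the job was handed in at about 52 s.

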